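Swing the dosing needle over the square culture vessel and dose it

ROBOT

A 6-joint arm with a two-finger parallel gripper is mounted at the origin on the work surface. World frame = base frame: x ahead of the robot, y to its left, z up, the work surface at z = 0. Lengths are in mm, angles in rad, forces in N, time in s.
With the tool pointing down it reaches from about 325 to 900 mm from the base axis. Payload 3.5 kg.
Tool frame: the origin (TCP) lies at the very end of the fingers, on their centre line; the grasp point (between the pads) lies 19 mm behind it; z points along the fingers, y is the direction in which the jaws open and shut (so a half turn about z gives the same grasp; the last joint's range is limited). The gripper opens to 85 mm and grips with 20 to 120 N. Pads are 22 mm wide; open, the fingers measure 114 mm over their backs; the gripper's body (76 mm by 85 mm) begins 54 mm behind the grasp point. The pads swing forward as they close: fully open they stand 13 mm farther back than shut.
Start: joints at [1.208, 0.276, -0.026, 1.268, 0, 1.467], TCP at [160.561, 604.021, 231.313] pointing down, gripper open.
Joint ranges: [-3.12, 3.12], [-0.85, 1.88], [-1.08, 1.24], [-1.95, 2.15], [-1.57, 1.53], [-3.14, 3.14]. Speed limits (rad/s): [2.57, 2.57, 3.14, 3.14, 3.14, 3.14].

INTERFACE

Orientations are given as [roll, pitch, yaw] about the fixed x, y, z axes, in that order (R = Rz(yaw) Ry(pitch) Rx(roll)).
In Python, from cell import sensors, optics, job gives the robot as it stands. The module is installed in compiled form; this text tells all that it offers.
- The arm moves only by the tool servo_tool, never from a script. Its argument "steps" is a list of rows, each an object with "dp": the shift along the tool's x, y, z in cm, a list of three; "angular": the turn, a rotation vector about the tool's x, y, z in rad, a list of three; "claw": the opening in per cent of the stroke, from 0 (shut) to 100 (fully open). A call has 1 to 20 rows; each row is the pose to reach, as a shift and turn from the pose measured when the call began, along the tool's axes at that moment; what a row does not reach only later rows make up. A row lasts 1/10 s, in which the tool goes at most 50 mm and 8.59 degrees, less where a joint would pass 70% of its speed; a pose out of reach is approached as far as the arm can. A call with a gripper value outside its range is refused whole. The fingers move at their own pace and stop on an object; the grip force is fixed at half the most. Time passes only in rows, so rows that repeat a pose let the fingers close. It gives the time, the measured TCP pose, the force and the opening at its end, in the units of the state.
- sensors.read_state(): the state, without advancing time (a new reading comes with each control period).
- optics.grab_frame(name): name is "scene" or "top" or "wrist"; returns a dict with "image" (384x512x3 uint8, blue, green, red), "intrinsics" (3x3 intrinsics, pixels), "cam_to_world" (4x4, takes a point from camera to world coordinates). Camera axes: x right, y down, z forward; pixel columns grow to the right and rows downward; lengths in mm; the calibration is good to about 2 mm. A picture is of the moment at which its call begins. There is no depth.
- job.job_done(): hands the job in, once; it reports no verdict.
The state is a dict: "clock": time; "q": joint angles; "qd": joint speeds; "effort": joint torques, N m; "position": TCP position; "ee_rot": TCP orientation; "contact_force": force on the tool from outside, world axes, zero at the start; "moment": the same for the moment, N m; "finger_gap": finger opening in mm.
Only numpy, scipy, OpenCV 4.12 (cv2) and the standard library are available. Lean on these libraries where they do the work, as an engineer would, in place of code of your own. Each camera call takes 0.05 s, during which the arm holds its last target. There are 200 camera calls.

TASK

With your fingertip, push the dosing stand's swing arm round until its needle is over the open port in the lid of the square culture vessel, then press the black plunger cap on the arm well down and let it spring back up; never press it anywhere else. Leave the arm there and step clear. Do not lift, shift or knock over the vessel, the two round jars, the thread spool or the cup.

Things in the scene. Friction and masses are not known exactly. Their poses are not given: they have to be found in the camera images.
- pivot (a point): Point on the vertical axis of the stand's steel post (24 mm diameter, hub 44 mm diameter, top at z = 184 mm), 165 mm above the table: mid-height of the swing arm. The post rises from a fixed aluminium tray (250 x 360 x 8 mm) that reaches 195 mm from the post towards the robot side; its place and yaw (up to 20 degrees) vary. The arm runs level from the post over the jars.
- swing (a joint): Angle of the swing arm on the post, rad; 0 = arm along the tray's centre line, away from the post towards the robot side; positive = counter-clockwise seen from above; stops at -1.7 and 1.7. Stiff friction hinge: about 0.3 N m to turn (1.5 N at 200 mm from the post), stays where it is left, does not spring back. The three jars stand under the needle's circle at about -1, 0 and +1 rad, in any order; the arm starts between two of them.
- handle_end (a point): Outer end of the swing arm, 225 mm from the pivot, at the arm's mid-height. The arm is a straight aluminium bar 20 mm wide and 14 mm tall (z 158 to 172 mm); the stretch from 150 to 225 mm from the pivot is plain bar, free to push on from either side. Below it there is free space down to the lids' ports (z = 110 mm).
- needle_tip (a point): Lower tip of the needle (4 mm diameter), which hangs under the arm 130 mm from the pivot, z = 116 mm with the plunger up; goes down with the plunger. Around it on the arm is a round head, 34 mm diameter, z 150 to 182 mm.
- plunger_top (a point): Centre of the top face of the round black plunger cap (30 mm diameter), straight above the needle, z = 208 mm when up.
- plunger (a joint): Plunger travel, m: 0 = up, 0.012 = fully down. Spring: starts to move at about 1 N, fully down at about 5 N; springs back up by itself.
- port (a point): Centre of the top rim of the open port (white ring, 32 mm outside, 26 mm opening, 10 mm tall) in the middle of the square vessel's lid, z = 110 mm. The pressed needle dips 6 mm into it.
- square_vessel: The only square container: clear, 74 x 74 mm, blue collar 78 mm square, metal lid, total 102 mm with the port ring; stands loose on the tray (z = 8 mm), yaw varies. Origin: centre of its underside.
- round_jar_a: Round jar of 82 mm diameter, otherwise like the square vessel (same height, same port ring); loose on the tray; leave alone. Origin: centre of its underside.
- round_jar_b: The other, identical round jar; leave alone. Origin: centre of its underside.
- spool: Thread spool, 42 mm diameter, 46 mm tall, loose on the table beside the tray; leave alone. Origin: centre of its underside.
- cup: Small white open cup, 64 mm rim, 45 mm tall, loose on the table on the other side of the tray; leave alone. Origin: centre of its underside.

How it is judged:
By the outcome, as a careful person would: the job done as asked, in the order asked, and still so for the second after the job is handed in, with the robot touching nothing.
It also fails if it takes over 51 s, if anything falls off the work surface, if the arm or the gripper's body presses on something with over 40 N, if the wrist force passes 120 N, or if a joint passes its speed limit or range.

## Working session

There is one attempt and no reset: what is moved stays moved. The work goes in short steps, Python scripts to look and compute and a tool call to move; the robot and the scene stay as the last step left them, time stands still between calls to the robot, and variables do not carry over. Pictures are saved under pics/ and viewed, about 8 in all and at most 12, crops included, and the job is handed in when it is done.

Besides the shell and the picture viewer there is one more tool, called after "Emit:" as a command line: name --argument value ..., lists and objects as JSON in quotes. servo_tool: Moves the arm, as the interface text tells. Its arguments: {"type":"object","properties":{"steps":{"type":"array"}},"required":["steps"]}

```bash
mkdir -p pics; cat > h.py <<'E'
import numpy as np, cv2
from cell import sensors, optics, job
def grab(n,f):
    d=optics.grab_frame(n); cv2.imwrite(f'pics/{f}.png',d['image']); np.savez(f'pics/{f}.npz',K=d['intrinsics'],T=d['cam_to_world']); return d
def load(f):
    d=np.load(f'pics/{f}.npz'); return d['K'],d['T']
def ray(f,u,v):
    K,T=load(f); r=T[:3,:3]@np.linalg.solve(K,[u,v,1.]); return T[:3,3],r/np.linalg.norm(r)
def atz(f,u,v,z):
    o,r=ray(f,u,v); return o+r*(z-o[2])/r[2]
def tri(*obs):
    A=np.zeros((3,3));b=np.zeros(3);L=[ray(*q) for q in obs]
    for o,r in L:
        P=np.eye(3)-np.outer(r,r);A+=P;b+=P@o
    x=np.linalg.solve(A,b); return x,[np.linalg.norm(np.cross(x-o,r)) for o,r in L]
def proj(f,p):
    K,T=load(f); c=K@(T[:3,:3].T@(np.asarray(p)-T[:3,3])); return c[:2]/c[2]
E
python3 - <<'E'
from h import *
s=sensors.read_state(); print({k:np.round(v,3) for k,v in s.items()})
a=grab('scene','s1');b=grab('top','t1')
for f in('s1','t1'):
    K,T=load(f);print(K.round(1),T.round(2))
for f in('s1','t1'):
    i=cv2.imread(f'pics/{f}.png');cv2.imwrite(f'pics/{f}b.png',cv2.resize(i,(800,600),interpolation=cv2.INTER_CUBIC))
E
```

```text
{'clock': np.float64(0.0), 'q': array([ 1.208,  0.277, -0.028,  1.268, -0.   ,  1.467]), 'qd': array([-0.002, -0.001, -0.001, -0.001,  0.   , -0.001]), 'effort': array([ 0.0000e+00, -4.4551e+01,  2.9520e+01,  1.6000e-02, -0.0000e+00,
        0.0000e+00]), 'position': array([160.309, 603.291, 230.133]), 'ee_rot': array([-3.139, -0.   ,  2.882]), 'contact_force': array([-0.92 ,  0.093,  0.532]), 'moment': array([0.   , 0.018, 0.068]), 'finger_gap': np.float64(85.526)}
[[375.    0.  259.7]
 [  0.  375.  192.1]
 [  0.    0.    1. ]] [[ 7.00000e-02  6.70000e-01 -7.40000e-01  1.13139e+03]
 [ 1.00000e+00 -6.00000e-02  4.00000e-02 -2.42500e+01]
 [-2.00000e-02 -7.40000e-01 -6.70000e-01  6.39230e+02]
 [ 0.00000e+00  0.00000e+00  0.00000e+00  1.00000e+00]]
[[370.2   0.  256.5]
 [  0.  370.2 195.8]
 [  0.    0.    1. ]] [[-1.0000e-02 -9.9000e-01  1.7000e-01  4.3232e+02]
 [-1.0000e+00  2.0000e-02  1.0000e-02  8.3100e+00]
 [-1.0000e-02 -1.7000e-01 -9.9000e-01  1.0044e+03]
 [ 0.0000e+00  0.0000e+00  0.0000e+00  1.0000e+00]]
```

View pics/s1b.png

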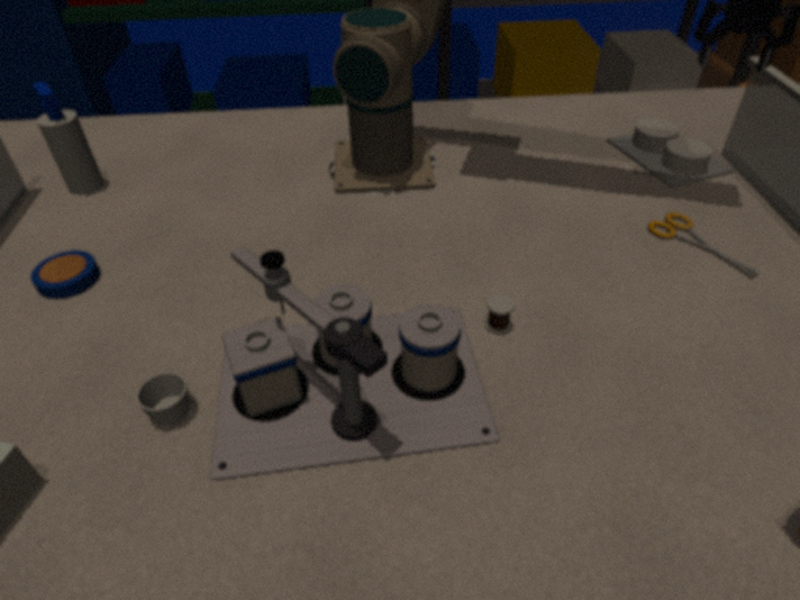

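View pics/t1b.png

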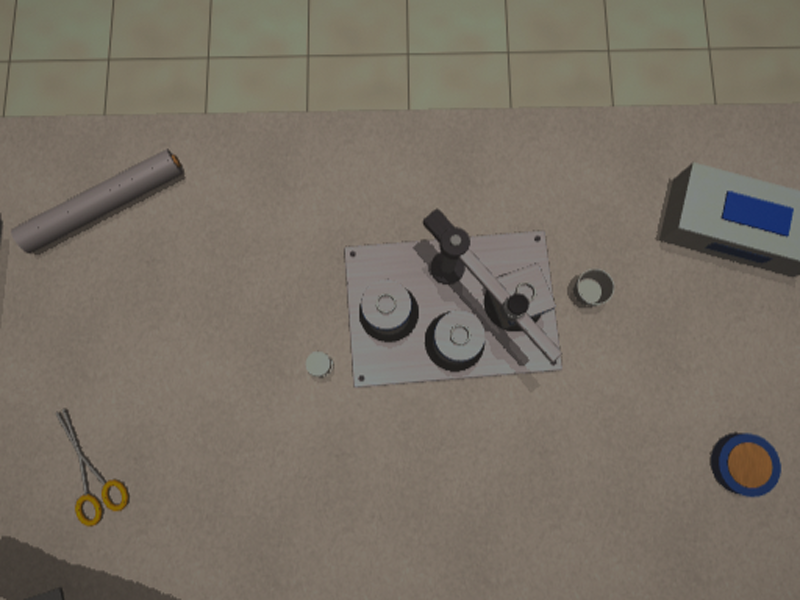

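The scene view shows the square vessel at (265,345), round jars at (340,300) and (430,320), cup (165,400), and spool (498,312). The arm runs from the hub (345,340) to its end (240,255). In the top view the square port is at (525,292), the hub (455,240) and the plunger (517,304). Next I'll zoom in to measure.

```bash
python3 - <<'E'
from h import *
c=cv2.imread('pics/t1.png')[125:255,215:400]; a=cv2.resize(c,None,fx=4,fy=4,interpolation=cv2.INTER_CUBIC)
cv2.imwrite('pics/t1c.png',cv2.convertScaleAbs(a,alpha=1.5))
c=cv2.imread('pics/s1.png')[150:300,135:315]; a=cv2.resize(c,None,fx=4,fy=4,interpolation=cv2.INTER_CUBIC)
cv2.imwrite('pics/s1c.png',cv2.convertScaleAbs(a,alpha=2))
E
```

```text
(no output)
```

View pics/t1c.png

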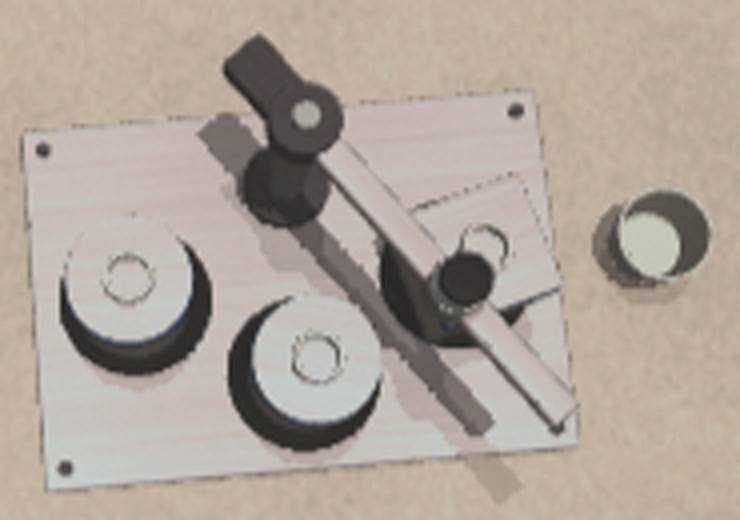

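View pics/s1c.png

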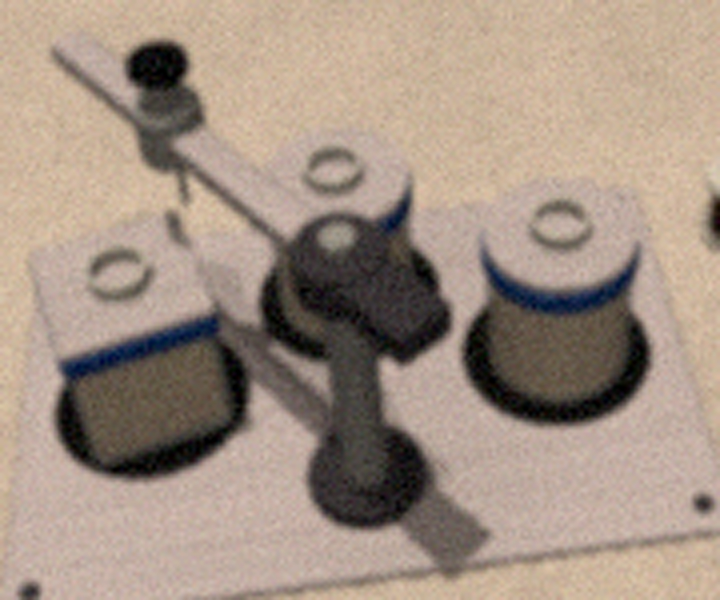

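```bash
cat >> h.py <<'E'
def T1(u,v): return ('t1',215+(u-1.5)/4,125+(v-1.5)/4)
def S1(u,v): return ('s1',135+(u-1.5)/4,150+(v-1.5)/4)
E
python3 - <<'E'
from h import *
for n,t,s,z in [('hub',(307,114),(336,237),186),('port',(485,247),(120,275),110),('plg',(467,279),(158,62),208),('end',(567,416),(67,45),172),('jarA',(317,358),(333,170),110),('jarB',(128,280),(560,224),110)]:
    x,e=tri(T1(*t),S1(*s)); print(n,x.round(1),np.round(e,1),atz(*T1(*t),z).round(1),atz(*S1(*s),z).round(1))
for n,t in [('cup rim',(664,237)),]: print(n,atz(*T1(*t),45).round(1))
print('tray', [atz(*T1(*q),8).round(0)[:2] for q in [(24,130),(535,90),(578,445),(47,490)]])
E
```

```text
hub [671.1 -67.3 185.5] [0.4 0.4] [670.9 -66.8 186. ] [671.5 -67.6 186. ]
port [ 607.5 -181.3  106.1] [0. 0.] [ 606.7 -180.5  110. ] [ 611.3 -180.2  110. ]
plg [ 570.1 -149.2  207.6] [0. 0.] [ 570.  -149.1  208. ] [ 570.6 -149.1  208. ]
end [ 497.9 -209.7  166.6] [0.1 0.1] [ 497.5 -208.4  172. ] [ 505.2 -207.5  172. ]
jarA [540.2 -76.4 106.2] [0.8 0.8] [539.7 -75.3 110. ] [544.3 -76.8 110. ]
jarB [590.4  38.7 105.2] [0.5 0.5] [589.6  39.  110. ] [595.2  37.6 110. ]
cup rim [ 624.2 -312.2   45. ]
tray [array([715., 114.]), array([ 737., -242.]), array([ 491., -257.]), array([466.,  98.])]
```

```bash
cat >> h.py <<'E'
from scipy.spatial.transform import Rotation as Ro
def go(p,yaw):
    s=sensors.read_state(); R=Ro.from_euler('xyz',s['ee_rot']); 
    G=Ro.from_euler('xyz',[np.pi,0,yaw])
    print('dp',(R.inv().apply(np.array(p)-s['position'])/10).round(2),'ang',(R.inv()*G).as_rotvec().round(3))
E
python3 -c "
from h import *
go((487,-158,230),2.635)"
```

```text
dp [-51.13 -65.19   0.15] ang [-0.002  0.     0.247]
```

Emit:
servo_tool --steps '[{"dp":[-5,-6.5,0],"angular":[0,0,0.05],"claw":0},{"dp":[-8,-10,0],"angular":[0,0,0.1],"claw":0},{"dp":[-11,-14,0],"angular":[0,0,0.1],"claw":0},{"dp":[-14,-18,0],"angular":[0,0,0.15],"claw":0},{"dp":[-17,-22,0],"angular":[0,0,0.2],"claw":0},{"dp":[-20,-26,0],"angular":[0,0,0.25],"claw":0},{"dp":[-23,-30,0],"angular":[0,0,0.25],"claw":0},{"dp":[-26,-33.5,0],"angular":[0,0,0.25],"claw":0},{"dp":[-29,-37,0],"angular":[0,0,0.25],"claw":0},{"dp":[-32,-41,0],"angular":[0,0,0.25],"claw":0},{"dp":[-35,-45,0],"angular":[0,0,0.25],"claw":0},{"dp":[-38,-49,0],"angular":[0,0,0.25],"claw":0},{"dp":[-41,-52.5,0],"angular":[0,0,0.25],"claw":0},{"dp":[-44,-56,0],"angular":[0,0,0.25],"claw":0},{"dp":[-47,-60,0],"angular":[0,0,0.25],"claw":0},{"dp":[-49,-63,0],"angular":[0,0,0.25],"claw":0},{"dp":[-51.1,-65.2,0],"angular":[0,0,0.25],"claw":0},{"dp":[-51.1,-65.2,0],"angular":[0,0,0.25],"claw":0},{"dp":[-51.1,-65.2,0],"angular":[0,0,0.25],"claw":0},{"dp":[-51.1,-65.2,0],"angular":[0,0,0.25],"claw":0}]'

```text
clock: 2.1
position: [485.8, -157.0, 231.0]
ee_rot: [-3.14, -0.001, 2.632]
contact_force: [-0.5, -0.2, -1.2]
finger_gap: 0.0
```

```bash
python3 -c "
from h import *
s=sensors.read_state();print(s['clock'],s['position'],s['ee_rot'],s['contact_force'],s['finger_gap'])
go((487,-158,151),2.635)"
```

```text
2.1 [ 485.82898028 -157.03728963  230.98885989] [-3.13970647e+00 -1.38583906e-03  2.63248093e+00] [-0.51821409 -0.18189467 -1.24611114] 0.02109750829828807
dp [-0.16 -0.01  8.  ] ang [-0.002 -0.001 -0.003]
```

Emit:
servo_tool --steps '[{"dp":[0,0,2],"angular":[0,0,0],"claw":0},{"dp":[0,0,4],"angular":[0,0,0],"claw":0},{"dp":[0,0,6],"angular":[0,0,0],"claw":0},{"dp":[0,0,8],"angular":[0,0,0],"claw":0},{"dp":[0,0,8],"angular":[0,0,0],"claw":0},{"dp":[-1,-0.3,8],"angular":[0,0,0],"claw":0},{"dp":[-2,-0.6,8],"angular":[0,0,0],"claw":0},{"dp":[-2.5,-0.8,8],"angular":[0,0,0],"claw":0},{"dp":[-3,-1,8],"angular":[0,0,0],"claw":0},{"dp":[-3.5,-1.1,8],"angular":[0,0,0],"claw":0},{"dp":[-4,-1.3,8],"angular":[0,0,0],"claw":0},{"dp":[-4.5,-1.5,8],"angular":[0,0,0],"claw":0},{"dp":[-5,-1.6,8],"angular":[0,0,0],"claw":0},{"dp":[-5.5,-1.8,8],"angular":[0,0,0],"claw":0},{"dp":[-6,-1.9,8],"angular":[0,0,0],"claw":0},{"dp":[-6.5,-2.1,8],"angular":[0,0,0],"claw":0},{"dp":[-7,-2.3,8],"angular":[0,0,0],"claw":0},{"dp":[-7,-2.3,8],"angular":[0,0,0],"claw":0}]'

```text
clock: 3.9
position: [536.2, -212.2, 150.8]
ee_rot: [-3.139, -0.001, 2.632]
contact_force: [-0.4, 0.2, 0.3]
finger_gap: -0.3
```

```bash
python3 - <<'E'
from h import *
s=sensors.read_state();print(s['position'],s['contact_force'])
go((555.6,-231.8,151),2.635)
grab('top','t2');grab('scene','s2')
a=cv2.imread('pics/t2.png')[125:255,215:400];b=cv2.imread('pics/s2.png')[130:260,115:300]
f=lambda c,k:cv2.convertScaleAbs(cv2.resize(c,None,fx=4,fy=4,interpolation=cv2.INTER_CUBIC),alpha=k)
o=np.vstack([f(a,1.5),f(b,2)]);cv2.imwrite('pics/c2.png',cv2.resize(o,None,fx=.57,fy=.57,interpolation=cv2.INTER_AREA))
E
```

```text
[ 536.22593292 -212.15960847  150.824543  ] [-0.37966651  0.20756322  0.30319919]
dp [-2.65 -0.77 -0.02] ang [-0.002 -0.001 -0.003]
```

View pics/c2.png

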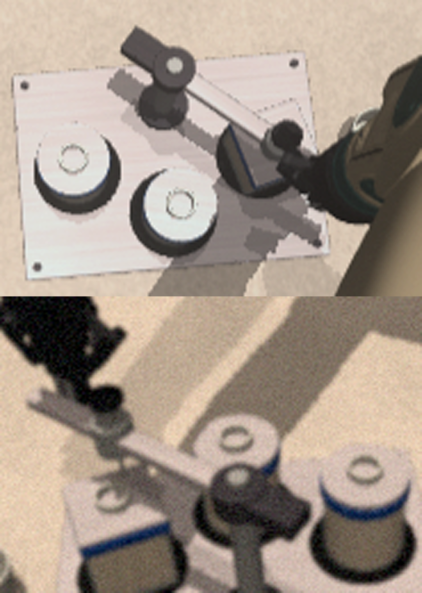

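The arm has moved most of the way. The plunger is now at top crop (286,135) and scene crop (106,397), and the port is at scene crop (112,497). I'll compute the remaining angle.

```bash
python3 - <<'E'
from h import *
k=2.28
t=('t2',215+286/k,125+134/k); s=('s2',115+106/k,130+(397-296.4)/k)
x,e=tri(t,s);print(x,e)
H=np.array([671.1,-67.2]);P=np.array([608,-180.5])
for q in (atz(*t,208),atz(*s,208),P):
    d=q[:2]-H;print(q.round(1),np.hypot(*d),np.degrees(np.arctan2(d[1],d[0]))%360)
# predicted arm azimuth from finger pose if flat contact
p=sensors.read_state()['position'][:2]
for az in np.radians(np.arange(228,245,2)):
    u=np.array([np.cos(az),np.sin(az)]);n=np.array([-u[1],u[0]])
    xx=np.array([np.cos(2.632),np.sin(2.632)]);yy=np.array([xx[1],-xx[0]])
    c=[ (p+a*11*xx+b*14.5*yy-H)@n for a in(-1,1) for b in(-1,1)]
    print(np.degrees(az).round(),np.max(c).round(1),(p-H)@u)
E
```

```text
[ 593.48779158 -170.14474468  206.77124419] [np.float64(0.2049308479359524), np.float64(0.204930847935909)]
[ 593.3 -170.1  208. ] 129.00547620437848 232.8898378981831
[ 595.1 -169.5  208. ] 127.47820590033157 233.38065589414737
[ 608.  -180.5] 129.68615963162762 240.88531946149652
228.0 10.3 198.0139592515205
230.0 3.0 197.7674827445902
232.0 -4.3 197.280057023681
234.0 -11.6 196.55227594195165
236.0 -19.0 195.5850261885441
238.0 -26.2 194.37948620828956
240.0 -33.5 192.93712476595474
242.0 -40.1 191.25969915677834
244.0 -46.3 189.34925306547757
```

Emit:
servo_tool --steps '[{"dp":[-0.5,-0.15,0],"angular":[0,0,0],"claw":0},{"dp":[-1,-0.3,0],"angular":[0,0,0],"claw":0},{"dp":[-1.5,-0.45,0],"angular":[0,0,0],"claw":0},{"dp":[-2,-0.6,0],"angular":[0,0,0],"claw":0},{"dp":[-2.3,-0.7,0],"angular":[0,0,0],"claw":0},{"dp":[-2.5,-0.75,0],"angular":[0,0,0],"claw":0},{"dp":[-2.5,-0.75,0],"angular":[0,0,0],"claw":0},{"dp":[-2.5,-0.75,0],"angular":[0,0,0],"claw":0}]'

```text
clock: 4.8
position: [554.5, -231.2, 151.2]
ee_rot: [-3.138, 0.001, 2.632]
contact_force: [-0.3, 0.4, -1.2]
finger_gap: 0.0
```

Emit:
servo_tool --steps '[{"dp":[1,0,0],"angular":[0,0,0],"claw":0},{"dp":[3,0,0],"angular":[0,0,0],"claw":0},{"dp":[6,0,-2],"angular":[0,0,0],"claw":0},{"dp":[9,0,-5],"angular":[0,0,0],"claw":0},{"dp":[12,0,-8],"angular":[0,0,0],"claw":0},{"dp":[16,0,-10],"angular":[0,0,0],"claw":0},{"dp":[20,0,-10],"angular":[0,0,0],"claw":0},{"dp":[20,0,-10],"angular":[0,0,0],"claw":0}]'

```text
clock: 5.6
position: [375.5, -130.8, 251.3]
ee_rot: [-3.138, -0.001, 2.633]
contact_force: [0.5, 0.4, -0.7]
finger_gap: 0.2
```

```bash
python3 - <<'E'
from h import *
grab('top','t3');grab('scene','s3')
a=cv2.imread('pics/t3.png')[125:255,245:400];b=cv2.imread('pics/s3.png')[150:280,105:260]
f=lambda c,k:cv2.convertScaleAbs(cv2.resize(c,None,fx=4,fy=4,interpolation=cv2.INTER_CUBIC),alpha=k)
cv2.imwrite('pics/t3c.png',f(a,1.5));cv2.imwrite('pics/s3c.png',f(b,2))
E
```

```text
(no output)
```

View pics/t3c.png

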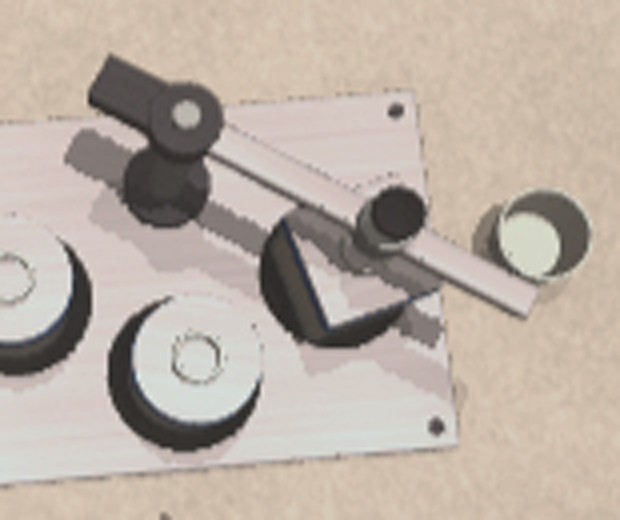

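View pics/s3c.png

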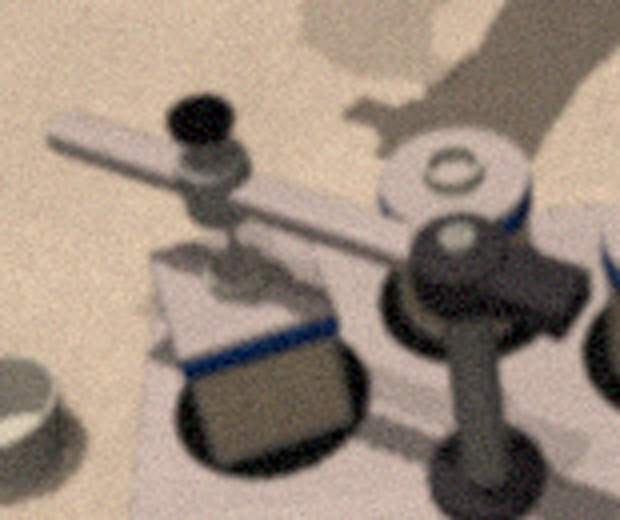

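Needle appears over the port ring, scene crop (240,272). The plunger is at scene crop (201,116) and top crop (398,212), and the jars are unmoved. Now the numbers.

```bash
python3 - <<'E'
from h import *
t=('t3',245+(398-1.5)/4,125+(212-1.5)/4); s=('s3',105+(201-1.5)/4,150+(116-1.5)/4)
H=np.array([671.1,-67.2]);P=np.array([608,-180.5])
x,e=tri(t,s);print(x,e)
for q in (x,atz(*t,208),atz(*s,208),P,atz(*T1(485,247),110),atz(*S1(120,275),110)):
    d=q[:2]-H;print(q.round(1),np.hypot(*d).round(1),(np.degrees(np.arctan2(d[1],d[0]))%360).round(2))
for f,o in(('t3',(245,125)),('s3',(105,150))):
  for z in (116,110): print(f,z,((proj(f,[x[0],x[1],z])-o)*4+1.5).round(1), ((proj(f,[*P,z])-o)*4+1.5).round(1))
go((*x[:2],225),2.635)
E
```

```text
[ 606.95106422 -179.34087893  208.07749871] [np.float64(0.4707814350178062), np.float64(0.4707814350178094)]
[ 607.  -179.3  208.1] 129.2 240.23
[ 606.9 -178.9  208. ] 128.8 240.11
[ 606.8 -179.9  208. ] 129.7 240.27
[ 608.  -180.5] 129.7 240.89
[ 606.7 -180.5  110. ] 130.3 240.4
[ 611.3 -180.2  110. ] 127.8 242.11
t3 116 [365.1 244.8] [366.9 243. ]
t3 110 [363.1 246.7] [364.9 245. ]
s3 116 [240.4 259.9] [237.8 261.6]
s3 110 [242.7 268.5] [240.1 270.2]
dp [-22.13   7.07   2.67] ang [-0.004  0.003 -0.003]
```

Alignment is within about 1.5 mm (11 mm is allowed). Next I move above the cap.

Emit:
servo_tool --steps '[{"dp":[-4,1.3,0],"angular":[0,0,0],"claw":0},{"dp":[-8,2.6,0],"angular":[0,0,0],"claw":0},{"dp":[-12,3.9,0],"angular":[0,0,0],"claw":0},{"dp":[-16,5.2,0],"angular":[0,0,0],"claw":0},{"dp":[-20,6.4,0],"angular":[0,0,0],"claw":0},{"dp":[-22.1,7.1,0],"angular":[0,0,0],"claw":0},{"dp":[-22.1,7.1,1],"angular":[0,0,0],"claw":0},{"dp":[-22.1,7.1,2.6],"angular":[0,0,0],"claw":0},{"dp":[-22.1,7.1,2.6],"angular":[0,0,0],"claw":0},{"dp":[-22.1,7.1,2.6],"angular":[0,0,0],"claw":0}]'

```text
clock: 6.7
position: [605.9, -178.7, 224.7]
ee_rot: [-3.138, 0.001, 2.632]
contact_force: [0.9, 0.2, 1.4]
finger_gap: 0.1
```

```bash
python3 -c "
from h import *
s=sensors.read_state();print(s['position'],s['contact_force'])
go((607,-179.5,196.5),2.635)"
```

```text
[ 605.88226174 -178.74306442  224.73900953] [0.87407792 0.2325348  1.42007447]
dp [-0.13 -0.    2.82] ang [-0.004  0.001 -0.003]
```

Emit:
servo_tool --steps '[{"dp":[-0.1,0,0.7],"angular":[0,0,0],"claw":0},{"dp":[-0.1,0,1.3],"angular":[0,0,0],"claw":0},{"dp":[-0.1,0,1.7],"angular":[0,0,0],"claw":0},{"dp":[-0.1,0,2.0],"angular":[0,0,0],"claw":0},{"dp":[-0.1,0,2.3],"angular":[0,0,0],"claw":0},{"dp":[-0.1,0,2.5],"angular":[0,0,0],"claw":0},{"dp":[-0.1,0,2.7],"angular":[0,0,0],"claw":0},{"dp":[-0.1,0,2.8],"angular":[0,0,0],"claw":0},{"dp":[-0.1,0,2.8],"angular":[0,0,0],"claw":0},{"dp":[-0.1,0,2.8],"angular":[0,0,0],"claw":0}]'

```text
clock: 7.7
position: [606.7, -179.4, 197.0]
ee_rot: [-3.138, 0.001, 2.632]
contact_force: [-2.1, 0.1, 4.6]
finger_gap: 0.1
```

Emit:
servo_tool --steps '[{"dp":[0,0,0.05],"angular":[0,0,0],"claw":0},{"dp":[0,0,0.1],"angular":[0,0,0],"claw":0},{"dp":[0,0,0.1],"angular":[0,0,0],"claw":0},{"dp":[0,0,0.1],"angular":[0,0,0],"claw":0}]'

```text
clock: 8.1
position: [606.7, -179.4, 196.1]
ee_rot: [-3.137, 0.001, 2.632]
contact_force: [-2.5, 0.3, 4.9]
finger_gap: -0.0
```

```bash
python3 - <<'E'
from h import *
print(sensors.read_state()['contact_force'])
grab('scene','s4');b=cv2.imread('pics/s4.png')[150:280,105:260]
cv2.imwrite('pics/s4c.png',cv2.convertScaleAbs(cv2.resize(b,None,fx=4,fy=4,interpolation=cv2.INTER_CUBIC),alpha=2))
E
```

```text
[-2.53676202  0.25800554  4.86437194]
```

View pics/s4c.png

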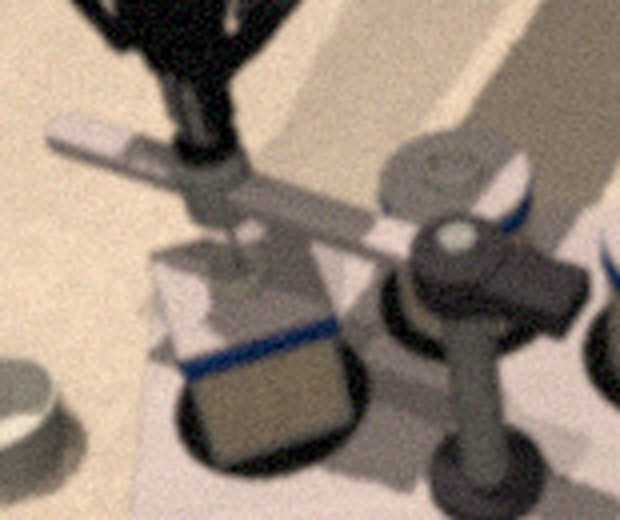

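The cap is pressed almost to the head at (205,155), and the needle runs into the ring at (238,265). Now I'll lift straight up, retreat and check.

Emit:
servo_tool --steps '[{"dp":[0,0,-0.4],"angular":[0,0,0],"claw":0},{"dp":[0,0,-1],"angular":[0,0,0],"claw":0},{"dp":[0,0,-2],"angular":[0,0,0],"claw":0},{"dp":[0,0,-4],"angular":[0,0,0],"claw":0},{"dp":[0,0,-7],"angular":[0,0,0],"claw":0},{"dp":[4,-1,-8],"angular":[0,0,0],"claw":0},{"dp":[8,-3,-8],"angular":[0,0,0],"claw":0},{"dp":[12,-4,-8],"angular":[0,0,0],"claw":0},{"dp":[16,-5,-8],"angular":[0,0,0],"claw":0},{"dp":[20,-6,-8],"angular":[0,0,0],"claw":0},{"dp":[22,-7,-8],"angular":[0,0,0],"claw":0},{"dp":[22,-7,-8],"angular":[0,0,0],"claw":0},{"dp":[22,-7,-8],"angular":[0,0,0],"claw":0}]'

```text
clock: 9.45
position: [381.3, -133.1, 276.8]
ee_rot: [-3.138, 0.003, 2.631]
contact_force: [0.9, 0.0, 0.0]
finger_gap: 0.2
```

```bash
python3 - <<'E'
from h import *
s=sensors.read_state();print(s['position'],s['contact_force'],abs(s['qd']).max())
grab('top','t5');grab('scene','s5')
b=cv2.imread('pics/s5.png')[150:280,105:260]
cv2.imwrite('pics/s5c.png',cv2.convertScaleAbs(cv2.resize(b,None,fx=4,fy=4,interpolation=cv2.INTER_CUBIC),alpha=2))
for a,c in(('s3','s5'),('t3','t5')):
    d=cv2.absdiff(cv2.GaussianBlur(cv2.imread(f'pics/{a}.png'),(3,3),0),cv2.GaussianBlur(cv2.imread(f'pics/{c}.png'),(3,3),0)).max(2)
    y,x=np.where((d>25)[:]);r=(slice(125,255),slice(215,400)) if a=='t3' else (slice(150,310),slice(90,330))
    print(a,(d[r]>25).sum(),d[r].max())
E
```

```text
[ 381.3396819  -133.14820648  276.82130727] [0.86443045 0.00639109 0.02928228] 0.03188331892224091
s3 0 23
t3 39 90
```

View pics/s5c.png

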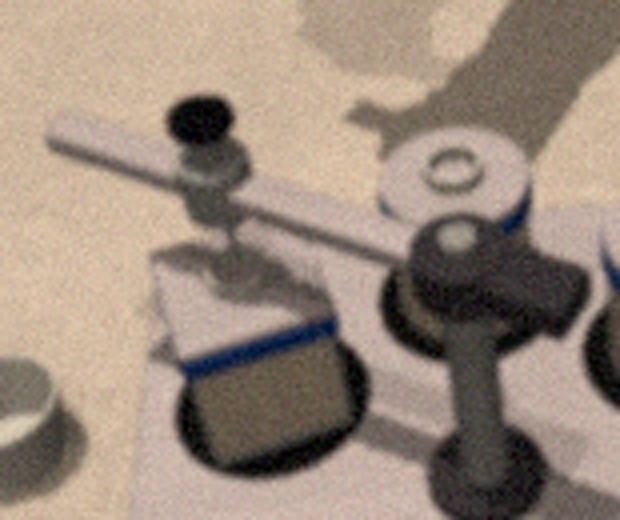

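The picture matches the one taken before the press: cap up at (201,117), needle over the ring, vessel unmoved.

```bash
python3 -c "
from h import *
print(job.job_done())"
```

```text
the job is handed in; nothing more can be done
None
```

I pushed the swing arm about 21° counter-clockwise with the shut fingertips, until the needle stood over the square vessel's port. I then pressed the plunger cap once, let it spring back, moved clear and handed the job in at about 9.5 s.

- **Alignment:** before the press, the cap measured about 1.5 mm (0.7°) from the port axis. The port has about 11 mm of clearance. The port's position differed by up to 5 mm between the two camera views, which is still inside that.
- **Press:** the fingertip went down to z = 196.1 mm, about 12 mm of travel, at about 5 N. The picture showed the needle inside the ring.
- **After release:** the scene picture matched the one from before the press, with the cap up and the vessel, jars and cup in place. I did not check the spool on its own. The contact force was about 0.
- **One mismatch:** 39 pixels differed in the top view. I took this to be the gripper at the edge of the crop and did not check further.

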